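# Hold the blow-off shutter at half

### The arm

A 7-joint arm with a two-finger parallel gripper is mounted at the origin on a cart in front of the work surface, level with it; the furniture and walls round the work are solid. World frame = base frame: x ahead of the robot, y to its left, z up, the work surface at z = 0. Lengths are in mm, angles in rad, forces in N, time in s.
With the tool pointing down it reaches from about 350 to 900 mm from the base axis. Payload 7.2 kg.
Tool frame: the origin (TCP) lies midway between the tips of the shut fingers; the grasp point (between the pads) lies 19 mm behind it; z points along the fingers, y is the line along which they close (so a half turn about z gives the same grasp; the last joint's range is limited). The gripper opens to 88 mm and grips with 3 to 60 N. Pads are 20 mm wide; open, the fingers measure 115 mm over their backs; the gripper's body (75 mm by 178 mm) begins 61 mm behind the grasp point.
Start: joints at [-1.235, 0.411, -0.013, 1.596, 0.006, 1.134, -0.082], TCP at [245.582, 574.734, 222.653] pointing down, gripper open.
Joint ranges: [-2.95, 2.95], [-0.29, 1.99], [-1.47, 1.44], [0.14, 2.54], [-1.03, 4.17], [0.13, 1.85], [-2.86, 2.86]. Speed limits (rad/s): [2.39, 2.39, 3.01, 3.01, 3.14, 3.14, 3.14].

### API

Orientations are given as a rotation vector (axis times angle).
In Python, from bench import bot, eoat, kinematics, monitor, imaging gives the robot as it stands. The module is installed in compiled form; this text tells all that it offers. Calls block until the motion is done:
- bot.move_pose(position, orientation): joint-space move of the TCP to a pose.
- bot.move_l(position, rotation=None, vel=150): straight line of the TCP; rotation=None keeps the orientation; vel is the mean speed in mm/s.
- bot.goto_joints(angles): joint-space move.
- eoat.set_gripper(opening, f_grip=None): opening from 0.0 (shut) to 1.0 (fully open); f_grip is the grip in N (None keeps the last); returns when the fingers have stopped.
- bot.sleep(seconds).
- kinematics.inverse_kinematics(position, orientation): joint angles nearest the present ones, or None.
- monitor.state(): the state.
- imaging.get_image(name): name is "scene" or "top" or "wrist"; returns the picture (480x640x3 uint8, red, green, blue); there is no depth.
- imaging.camera_info(name): a dict with "camera_matrix" (3x3 intrinsics, pixels), "R" (3x3) and "t" (3): a world point X has camera coordinates R X + t. Camera axes: x right, y down, z forward; pixel columns grow to the right and rows downward; lengths in mm; the calibration is good to about 2 mm. The wrist camera is an equidistant fisheye: a pixel r from the principal point sees the ray r / f radians off the axis. A picture is of the moment at which its call begins: read the wrist's pose just before it. camera_info takes no time and is no camera call; for the wrist camera it gives the pose at the moment of the call.
A pose or a line that the arm cannot do raises bot.PlanningError and nothing moves.
- bot.hand_in(): hands the job in; it is judged then, once.
The state is a dict: "t": time; "joints": joint angles; "qvel": joint speeds; "joint_efforts": joint torques, N m; "tcp_pos": TCP position; "tcp_rot": TCP orientation; "force": force on the tool from outside, world axes, zero at the start; "ft_torque": the same for the moment, N m; "gripper_width": opening from 0.0 (shut) to 1.0 (fully open); "gripper_force": force on a finger pad.
Only numpy, scipy, OpenCV 4.12 (cv2) and the standard library are available. Lean on these libraries where they do the work, as an engineer would, in place of code of your own. Each camera call takes 0.05 s, during which the arm holds its last target. There are 200 camera calls.

### The job

Pick up the small tan bush with a light grip (about 15 N, its bearing metal bruises) and seat it fully down over the spigot on the blow-off box while the shutter is still closed, then let go of it. Then slide the sprung shutter by its red grip to the yellow half-open mark and hold it there: the program finishes while the fingers still hold the shutter at half. Never run the shutter fully open, and leave the two upright steel pins where they stand.

Things in the scene. Friction and masses are not known exactly. Their poses are not given: they have to be found in the camera images.
- bush_40: The small tan (cream-yellow) plain bush: a tube 40 mm outside diameter, 28 mm bore, 35 mm high, about 0.11 kg, loose, standing upright on the bench (a fixed tan bush of 60 mm farther back is not it). Origin: centre of its underside, z up its axis. Squeezing it above 30 N on a finger pad bruises it.
- blowoff_box: Fixed grey box, blue top 156 x 236 mm (its x, y), 60 mm above the bench; place and yaw vary. Origin: centre of its underside; x away from the robot at yaw 0, y left, z up. On top: spigot at (40, 0) mm; shutter between rails 8 mm high along y at x = -73 and -7 mm; spring housing 20 mm high, 34 mm wide at x = -40, y = 80 to 114 mm.
- half_mark (a point): Middle of the yellow line across the top of the rail nearer the spigot, at (-7, -5) mm in the box's frame, 68 mm above the bench: the shutter is half open when the red grip's middle and the plate's red pointer line stand level with it along the box's y. Thin black lines 35 mm to either side mark closed and fully open.
- spigot_foot (a point): Foot of the steel spigot, at the level of the box's top (60 mm above the bench), on its axis. The spigot stands 11 mm up from here, 22 mm in diameter, tapered at the tip; a seated bush surrounds it and its underside rests on the box top, level with this point.
- shutter (a joint): Travel of the aluminium shutter plate (58 x 80 mm, with a red pointer line) along the box's +y, in m: 0 closed, 0.035 half open, 0.070 fully open. A spring pulls it closed with 3.1 N at 0, 9 N at half and 15 N fully open; it snaps shut when let go.
- shutter_grip (a point): Upright red grip block fixed to the middle of the shutter plate, 26 mm along the box's x, 14 mm along the box's y (the slide direction), 34 mm high. This point: centre of its foot, 65 mm above the bench; axes as the box's. Closed, it stands at (-40, -40) mm in the box's frame; half open at (-40, -5). Free for 40 mm on either side along y.
- pin_25: Bright steel pin standing upright, 25 mm diameter, 90 mm high, loose, a bystander. Origin: centre of its underside.
- pin_30: Bright steel pin standing upright, 30 mm diameter, 75 mm high, loose, a bystander. Origin: centre of its underside.
Not all that is in view belongs to the job. Of the things that look like the bush_40, take the one that is nearest to the robot's base at the start.

How it is judged:
By the outcome, as a careful person would: the job done as asked, in the order asked, and still so for the second after the job is handed in, while the arm keeps its last pose, push and grip.
It also fails if it takes over 51 s, if anything falls off the work surface, if the arm or the gripper's body presses on something with over 40 N, if the wrist force passes 120 N, or if a joint passes its speed limit or range.

## Working session

There is one attempt and no reset: what is moved stays moved. The work goes in short steps, each a Python script; the robot and the scene stay as the last script left them, time stands still between calls to the robot, and variables do not carry over. Pictures are saved under pics/ and viewed, at most 10 in all, crops included, and the job is handed in when it is done.

```bash
mkdir -p pics; cat > h.py <<'E'
import numpy as np, cv2
from bench import bot, eoat, kinematics, monitor, imaging
def ray(name,u,v,info=None):
    c=info or imaging.camera_info(name);K=np.array(c["camera_matrix"]);R=np.array(c["R"]);t=np.array(c["t"])
    x=(u-K[0,2])/K[0,0];y=(v-K[1,2])/K[1,1]
    if name=="wrist":
        r=np.hypot(x,y);d=np.array([x/r*np.sin(r),y/r*np.sin(r),np.cos(r)]) if r>1e-9 else np.array([0,0,1.])
    else: d=np.array([x,y,1.])
    return -R.T@t,R.T@d
def onplane(name,u,v,z,info=None):
    o,d=ray(name,u,v,info);return o+d*(z-o[2])/d[2]
def save(name,fn):
    im=imaging.get_image(name);cv2.imwrite(fn,im[:,:,::-1]);return im
E
python3 - <<'E'
from h import *
for n in("scene","top","wrist"):
    save(n,f"pics/{n}0.png");c=imaging.camera_info(n);print(n,np.round(c["camera_matrix"],1).tolist(),np.round(c["R"],3).tolist(),np.round(c["t"],1))
s=monitor.state();print(s["t"],s["tcp_rot"],s["gripper_width"],s["force"])
E
```

```text
scene [[472.1, 0.0, 316.7], [0.0, 472.1, 234.0], [0.0, 0.0, 1.0]] [[0.836, -0.549, 0.006], [-0.348, -0.538, -0.768], [0.425, 0.639, -0.641]] [-532.6  211.4  849.8]
top [[604.0, 0.0, 318.4], [0.0, 604.0, 229.8], [0.0, 0.0, 1.0]] [[-0.024, -1.0, -0.012], [-0.983, 0.025, -0.183], [0.183, 0.008, -0.983]] [ -83.2  556.9 1306.4]
wrist [[371.6, 0.0, 320.0], [0.0, 371.6, 241.3], [0.0, 0.0, 1.0]] [[0.393, 0.92, -0.001], [0.883, -0.377, 0.281], [0.257, -0.111, -0.96]] [-624.6  -33.8  391.1]
0.15 [-6.29911288e-01 -3.07765067e+00  1.91234588e-03] 0.9990603857207528 [ 0.51044688  0.09839869 -0.57648332]
```

View pics/scene0.png

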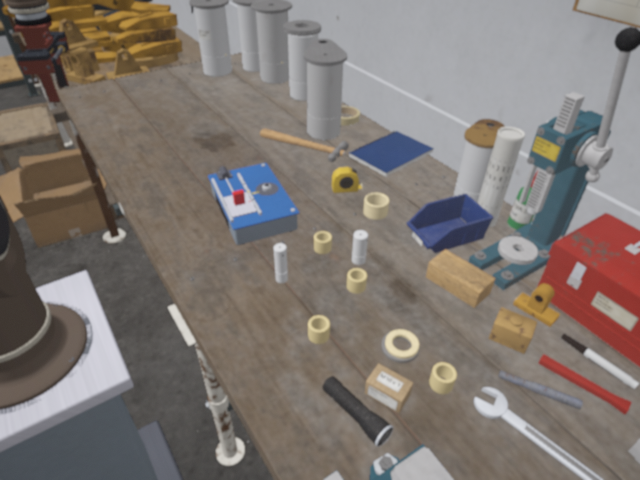

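View pics/top0.png

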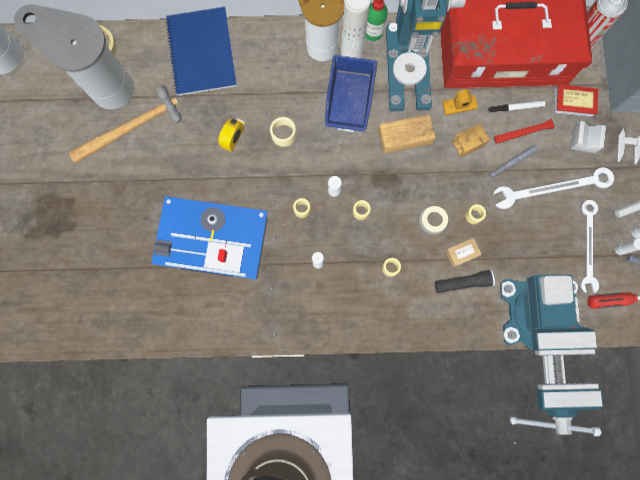

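The top view shows tan rings at (302,208), (361,210), (391,267) and (476,213). There are also bigger ones at (283,131) and (434,220), pins at (318,260) and (334,186), and the box around (212,238) with the spigot at (212,219) and red grip at (222,256). Next I'll measure them.

```bash
python3 - <<'E'
from h import *
im=cv2.imread("pics/top0.png");hsv=cv2.cvtColor(im,cv2.COLOR_BGR2HSV)
def blobs(m,amin,z,tag):
    n,l,s,c=cv2.connectedComponentsWithStats(m.astype(np.uint8))
    for i in range(1,n):
        if s[i,4]>=amin:
            p=onplane("top",*c[i],z)
            ys,xs=np.nonzero(l==i);e=cv2.minAreaRect(np.c_[xs,ys].astype(np.float32))
            print(tag,np.round(c[i],1),s[i,4],np.round(p[:2],1),"R",round(np.hypot(*p[:2])),"size",np.round(e[1],1),round(e[2],1))
H,S,V=[hsv[...,k].astype(int) for k in range(3)]
blobs((abs(H-25)<6)&(S>50)&(S<150)&(V>190),25,35,"tan")
reg=np.zeros(H.shape,bool);reg[185:290,140:280]=1
blobs(((H<8)|(H>172))&(S>150)&(V>90)&reg,10,99,"red")
blobs((abs(H-28)<6)&(S>150)&(V>120)&reg,3,68,"yellow")
b=((abs(H-107)<10)&(S>140)&reg).astype(np.uint8)
cs,_=cv2.findContours(b,cv2.RETR_EXTERNAL,cv2.CHAIN_APPROX_NONE);c=max(cs,key=cv2.contourArea)
r=cv2.minAreaRect(c);P=np.array([onplane("top",u,v,60)[:2] for u,v in cv2.boxPoints(r)]);print(r,P.round(1).tolist(),P.mean(0))
big=cv2.resize(im[170:290,140:280],None,fx=4,fy=4,interpolation=cv2.INTER_CUBIC)
sc=cv2.imread("pics/scene0.png")
bu=cv2.resize(im[180:290,285:500],None,fx=3.7,fy=3.7,interpolation=cv2.INTER_CUBIC)
cv2.imwrite("pics/cropbush.png",bu[:,:800]);cv2.imwrite("pics/cropbox.png",big)
E
```

```text
tan [108.2  35.8] 89 [1050.1  402.6] R 1125 size [26.   7.3] 67.8
tan [578.   98.4] 400 [ 856.8 -715.7] R 1116 size [29.3 14.5] 5.2
tan [283.1 132.8] 218 [791.2 -19.4] R 791 size [27.5 22.4] 86.2
tan [467.8 146.9] 36 [ 744.9 -448.7] R 870 size [ 5.3 10.9] 76.0
tan [301.2 207.3] 180 [611.2 -58.6] R 614 size [19. 16.] 90.0
tan [361.2 209.4] 203 [ 602.5 -195.6] R 633 size [19. 17.] 90.0
tan [475.6 213.7] 225 [ 585.8 -455.6] R 742 size [17.  20.5] 45.0
tan [391.4 267. ] 174 [ 468.6 -258.5] R 535 size [18. 17.] 90.0
red [221.7 255.4] 82 [495.1 112.3] R 508 size [11.  7.] 90.0
yellow [211.5 234.8] 13 [546.4 140.4] R 564 size [ 1.3 10.2] 12.5
((209.56756591796875, 236.0946044921875), (104.72216033935547, 68.7187728881836), 9.462322235107422) [[491.3, 273.1], [645.5, 251.6], [599.4, 17.8], [447.4, 43.9]] [545.88925155 146.61719796]
```

View pics/cropbush.png

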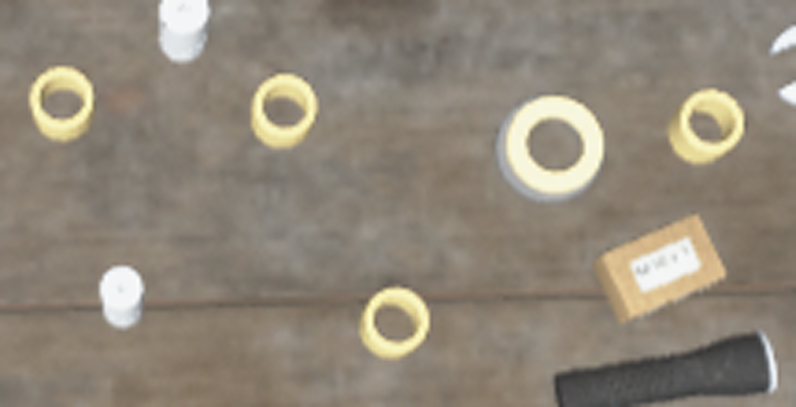

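View pics/cropbox.png

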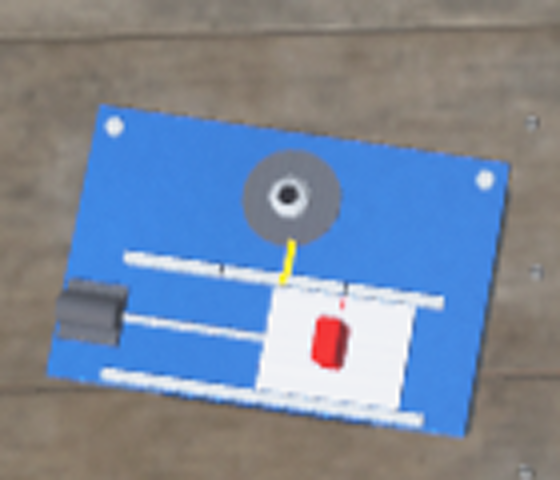

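The four small bushes look identical. They are at top-view pixels (301,207), (361,209), (476,214) and (391,267), with distances from the base of 614, 633, 742 and 535 mm. The one at (391,267), crop (395,322), is nearest, and its ring proportions match 40/28, so it is the one to take. The box yaw is about -0.19, and the crop shows the spigot, yellow mark and red grip clearly. Next I'll refine both with the wrist camera placed directly overhead.

```bash
cat >> h.py <<'E'
from scipy.spatial.transform import Rotation as Ro
YAW=-0.192
def rot(yaw=YAW): return (Ro.from_euler('z',yaw)*Ro.from_matrix(np.diag([-1.,1,-1]))).as_rotvec()
def camoff():
    s=monitor.state();c=imaging.camera_info("wrist");p=-np.array(c["R"]).T@np.array(c["t"])
    return Ro.from_rotvec(s["tcp_rot"]).inv().apply(p-np.array(s["tcp_pos"]))
def over(x,y,z):  # TCP position putting the camera above x,y
    o=Ro.from_rotvec(rot()).apply(camoff());return [x-o[0],y-o[1],z]
E
python3 - <<'E'
from h import *
print(camoff())
for r in(rot(),):
    for p in(over(585,139,190),over(469,-258,170),[469,-258,8],[585,139,70],[495,112,72]):
        q=kinematics.inverse_kinematics(p,r);print(np.round(p),None if q is None else np.round(q,2))
import sys
t0=monitor.state()["t"]
bot.move_pose(over(570,137,190),rot());ci=imaging.camera_info("wrist");save("wrist","pics/w_box.png");print(monitor.state()["t"]-t0)
bot.move_pose(over(469,-258,170),rot());cb=imaging.camera_info("wrist");save("wrist","pics/w_bush.png");print(monitor.state()["t"]-t0)
import pickle;pickle.dump((ci,cb),open("ci.pkl","wb"))
a=cv2.imread("pics/w_box.png");b=cv2.imread("pics/w_bush.png")
cv2.imwrite("pics/both.png",cv2.resize(np.vstack([a,b]),(400*1,600)))
E
```

```text
[  77.21286504    0.34239767 -162.06345229]
[661. 124. 190.] [-0.42  0.52  0.24  1.52 -0.13  1.11  1.23]
[ 545. -273.  170.] [-0.17  0.53  0.79  1.73 -0.42  1.06  2.15]
[ 469 -258    8] [ 0.06  0.59  0.47  2.02 -0.44  0.63  2.2 ]
[585 139  70] [-0.45  0.54  0.19  1.81 -0.14  0.8   1.18]
[495 112  72] [-0.5   0.41  0.23  2.04 -0.14  0.71  1.2 ]
2.2167
3.775
```

View pics/w_box.png

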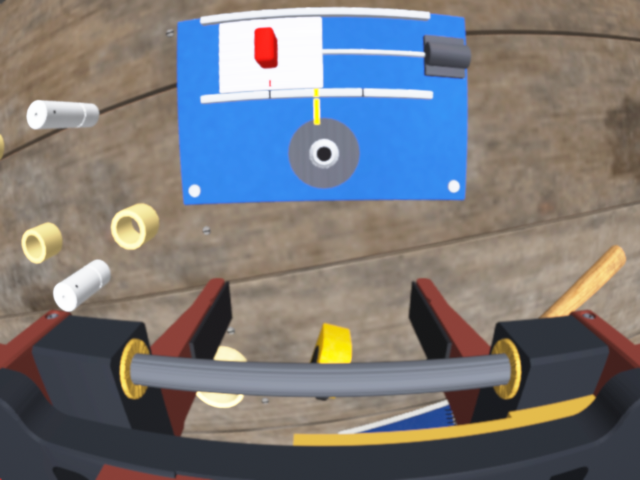

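View pics/w_bush.png

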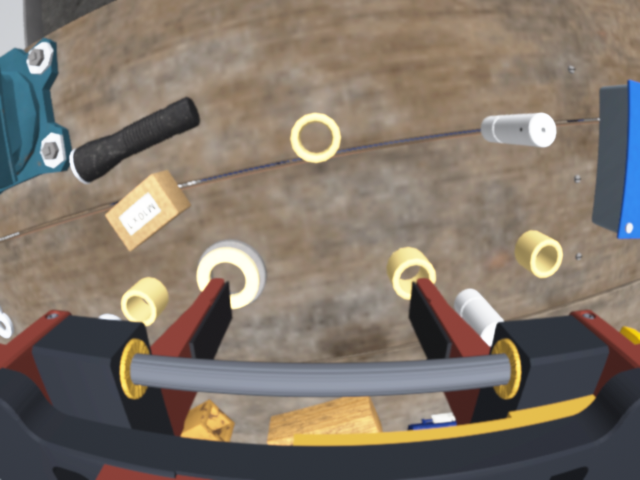

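In the wrist view of the box, the spigot is at (323,154), its grey disc at (324,154), the yellow line at (317,105) and the red grip at (265,47). In the bush view, the target ring is seen straight down at (315,138). Next I'll cast rays to get positions.

```bash
python3 - <<'E'
from h import *
import pickle;ci,cb=pickle.load(open("ci.pkl","rb"))
def masks(im):
    h=cv2.cvtColor(im,cv2.COLOR_BGR2HSV);return [h[...,k].astype(int) for k in range(3)]
def cen(m,u,v,r):
    w=np.zeros(m.shape,bool);w[max(v-r,0):v+r,u-r:u+r]=1
    n,l,s,c=cv2.connectedComponentsWithStats((m&w).astype(np.uint8));i=1+np.argmax(s[1:,4]);return l==i
def circ(m,info,z):
    cs,_=cv2.findContours(m.astype(np.uint8),cv2.RETR_EXTERNAL,cv2.CHAIN_APPROX_NONE);c=cv2.convexHull(max(cs,key=cv2.contourArea))[:,0]
    P=np.array([onplane("wrist",u,v,z,info)[:2] for u,v in c]);A=np.c_[2*P,np.ones(len(P))];x=np.linalg.lstsq(A,(P**2).sum(1),rcond=None)[0];return x[:2],np.sqrt(x[2]+x[:2]@x[:2])
b=cv2.imread("pics/w_bush.png");H,S,V=masks(b)
print("bush",circ(cen((abs(H-25)<8)&(S>50)&(V>150),315,138,40),cb,35))
a=cv2.imread("pics/w_box.png");H,S,V=masks(a)
blue=(abs(H-107)<10)&(S>120)
m=cen((S<90)&(V<150),324,153,42);print("disc",circ(m,ci,60))
m=cen((S<60)&(V>150),324,153,25);print("tip",circ(m,ci,71))
y,x=np.nonzero(cen((abs(H-28)<8)&(S>150),317,105,25));print("yellow px",x.min(),x.max(),y.min(),y.max(),[onplane("wrist",x[y==r].mean(),r,z,ci)[:2].round(1).tolist() for r,z in((93,68),(118,60))])
y,x=np.nonzero(cen(((H<8)|(H>172))&(S>150),265,47,30));print("red",onplane("wrist",x.mean(),y.mean(),90,ci))
cs,_=cv2.findContours(blue.astype(np.uint8),cv2.RETR_EXTERNAL,cv2.CHAIN_APPROX_NONE);c=max([k for k in cs if cv2.boundingRect(k)[1]<210 and 170<cv2.boundingRect(k)[0]<400],key=cv2.contourArea)
P=np.array([onplane("wrist",u,v,60,ci)[:2] for u,v in c[:,0]]).astype(np.float32);r=cv2.minAreaRect(P);bp=cv2.boxPoints(r);print(r,bp.round(1).tolist())
for i in range(4):
    d=bp[i]-bp[i-1];print(np.linalg.norm(d),(np.arctan2(d[1],d[0])))
# screws far apart
E
```

```text
bush (array([ 470.08889386, -260.17208286]), np.float64(15.102605590242502))
disc (array([583.47724032, 138.69830601]), np.float64(26.605232813644193))
tip (array([583.17569557, 138.71505249]), np.float64(11.912667647909517))
yellow px 314 319 100 123 [[651.2, 122.8], [555.5, 138.5]]
red [499.14037018 113.320862    90.        ]
((544.1876220703125, 145.20071411132812), (235.7884979248047, 155.00819396972656), 80.05989837646484) [[447.5, 42.5], [600.2000122070312, 15.699999809265137], [640.9000244140625, 247.89999389648438], [488.20001220703125, 274.70001220703125]]
235.78848 -1.7442839
155.00821 -0.17348753
235.7885 1.3973088
155.0082 2.9681053<stdin>:17: RuntimeWarning: Mean of empty slice.
  ret = ret.dtype.type(ret / rcount)
```

```bash
sed -i 's/^YAW=.*/YAW=-0.1735/' h.py; python3 - <<'E'
from h import *
import pickle;ci,cb=pickle.load(open("ci.pkl","rb"))
b=cv2.imread("pics/w_bush.png")[98:178,275:355];h=cv2.cvtColor(b,cv2.COLOR_BGR2HSV)
print(h[40,12:30].tolist())
m=((h[...,2]>185)&(abs(h[...,0].astype(int)-25)<12)).astype(np.uint8)
cs,_=cv2.findContours(m,cv2.RETR_EXTERNAL,cv2.CHAIN_APPROX_NONE);c=max(cs,key=cv2.contourArea)[:,0]+[275,98]
P=np.array([onplane("wrist",u,v,35,cb)[:2] for u,v in c]);print(cv2.boundingRect(c.astype(np.int32)),cv2.minEnclosingCircle(P.astype(np.float32)),cv2.fitEllipse(P.astype(np.float32)))
E
```

```text
[[15, 75, 146], [17, 77, 149], [19, 86, 172], [21, 95, 225], [26, 76, 249], [28, 56, 254], [29, 45, 254], [29, 42, 255], [29, 41, 255], [28, 51, 254], [26, 78, 248], [22, 103, 225], [21, 103, 190], [19, 93, 167], [18, 81, 152], [16, 75, 149], [16, 74, 149], [15, 71, 150]]
(290, 112, 51, 51) ((470.3711853027344, -260.4145202636719), 20.472658157348633) ((470.3865051269531, -260.4783935546875), (39.636592864990234, 40.008941650390625), 58.761539459228516)
```

```bash
python3 - <<'E'
from h import *
st=lambda k:(lambda s:print(k,round(s["t"],2),np.round(s["tcp_pos"],1),"w",round(s["gripper_width"]*88,1),"gf",round(s["gripper_force"],1),"F",np.round(s["force"],1)))(monitor.state())
B=[470.4,-260.5]
bot.move_pose([*B,60],rot());bot.move_l([*B,7],vel=100);st("down")
eoat.set_gripper(0.0,15);st("grip")
bot.move_l([*B,120],vel=150);st("lift")
bot.move_pose([583.5,138.6,120],rot());bot.move_l([583.5,138.6,85],vel=80);bot.sleep(.2);st("above")
save("wrist","pics/w_above.png")
E
```

```text
down 5.2 [ 471.  -260.8    7.4] w 88.0 gf 0.0 F [ 0.8 -0.2  0.8]
grip 6.0 [ 470.4 -260.5    7. ] w 40.2 gf 15.0 F [-0.4 -0.4  0.2]
lift 6.9 [ 469.9 -260.1  119.2] w 40.1 gf 15.0 F [-0.  -0.7 -0.7]
above 9.22 [583.9 138.7  85.5] w 40.3 gf 15.0 F [ 0.8 -0.5 -1. ]
```

View pics/w_above.png

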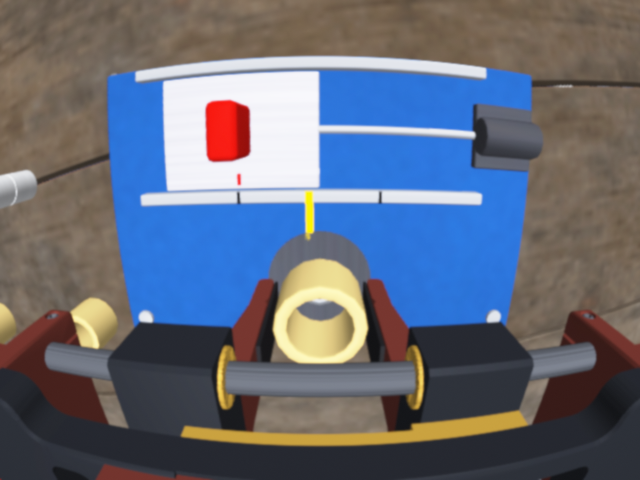

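The bush is held between the pads at (320,310), with the spigot tip visible in its bore at (320,297). The shutter is still closed. I'll lower it while watching the force.

```bash
python3 - <<'E'
from h import *
st=lambda k:(lambda s:print(k,round(s["t"],2),np.round(s["tcp_pos"],1),"w",round(s["gripper_width"]*88,1),"gf",round(s["gripper_force"],1),"F",np.round(s["force"],1)))(monitor.state())
f0=monitor.state()["force"]
for z in [80,76,72,70,69,68,67.5,67,66.5,66]:
    bot.move_l([583.5,138.6,z],vel=30);bot.sleep(.1);st(z)
    if np.linalg.norm(np.array(monitor.state()["force"])-f0)>6: break
E
```

```text
80 9.69 [583.5 138.6  80. ] w 40.3 gf 15.0 F [ 0.9  0.4 -0.3]
76 10.07 [583.5 138.6  75.9] w 40.4 gf 15.0 F [ 0.3  0.1 -1.6]
72 10.46 [583.5 138.6  72. ] w 40.4 gf 15.0 F [ 0.   0.4 -0.9]
70 10.81 [583.5 138.6  70. ] w 40.3 gf 15.0 F [ 0.3 -0.6 -0.6]
69 11.16 [583.5 138.6  69. ] w 40.5 gf 15.0 F [-0.4  0.7 -1.3]
68 11.51 [583.5 138.6  68. ] w 40.5 gf 15.0 F [ 0.4 -0.1 -0.1]
67.5 11.86 [583.5 138.6  67.5] w 40.5 gf 15.0 F [-0.1 -0.3 -0.3]
67 12.21 [583.6 138.6  67.1] w 40.2 gf 15.0 F [-0.3  0.5 -0.7]
66.5 12.56 [583.6 138.6  67. ] w 40.7 gf 15.0 F [-2.2 -0.3  5.7]
```

The bush made contact at TCP z = 67, so it is seated. Next I'll release it and take the shutter.

```bash
python3 - <<'E'
from h import *
st=lambda k:(lambda s:print(k,round(s["t"],2),np.round(s["tcp_pos"],1),"w",round(s["gripper_width"]*88,1),"gf",round(s["gripper_force"],1),"F",np.round(s["force"],1)))(monitor.state())
bot.move_l([583.5,138.6,67],vel=30)
eoat.set_gripper(1.0);st("open")
bot.move_l([583.5,138.6,150],vel=150)
G=np.array([498.3,112.9]);d=np.array([-np.sin(YAW),np.cos(YAW)])
bot.move_l([*G,150],vel=150);bot.move_l([*G,72],vel=100);bot.sleep(.1);st("at grip")
save("wrist","pics/w_grip0.png")
eoat.set_gripper(0.0,40);st("gripped")
bot.move_l([*(G+35*d),72],vel=40);bot.sleep(.3);st("half")
save("wrist","pics/w_half.png");save("top","pics/t_half.png")
E
```

```text
open 13.68 [583.5 138.6  67. ] w 87.9 gf 0.0 F [-0.8 -0.7 -0.9]
at grip 16.16 [498.8 113.   72.7] w 88.1 gf 0.0 F [0.2 0.3 0.3]
gripped 17.33 [498.2 112.5  72. ] w 13.6 gf 40.0 F [-0.7 -2.3  0.8]
half 18.66 [504.  145.8  72. ] w 13.8 gf 40.0 F [-1.6 -8.8  4.5]
```

View pics/w_half.png

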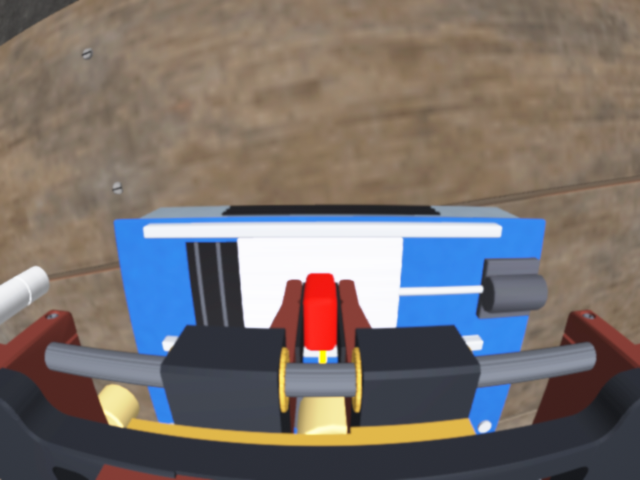

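The shutter is gripped, and the yellow line shows just behind the grip at (323,357). The arm yields about 1.3 mm under the spring, so I'll correct for that and check against the mark.

```bash
python3 - <<'E'
from h import *
st=lambda k:(lambda s:print(k,round(s["t"],2),np.round(s["tcp_pos"],2),"w",round(s["gripper_width"]*88,1),"gf",round(s["gripper_force"],1),"F",np.round(s["force"],1)))(monitor.state())
G=np.array([498.3,112.9]);d=np.array([-np.sin(YAW),np.cos(YAW)])
bot.move_l([*(G+36.3*d),72],vel=20);bot.sleep(.4);st("half")
print("travel",(np.array(monitor.state()["tcp_pos"])[:2]-[498.2,112.5])@d)
a=save("wrist","pics/w_h2.png")[:,:,::-1];b=save("scene","pics/s_h2.png")[:,:,::-1]
A=cv2.resize(a[260:390,270:380],None,fx=4,fy=4,interpolation=cv2.INTER_CUBIC)
B=cv2.resize(b[140:250,195:310],(360,345),interpolation=cv2.INTER_CUBIC)
out=np.zeros((520,800,3),np.uint8);out[:,:440]=A;out[:345,440:]=B;cv2.imwrite("pics/chk.png",out)
E
```

```text
half 19.41 [504.21 146.96  71.98] w 14.2 gf 40.0 F [-1.9 -8.2  4.1]
travel 34.98095359762268
```

View pics/chk.png

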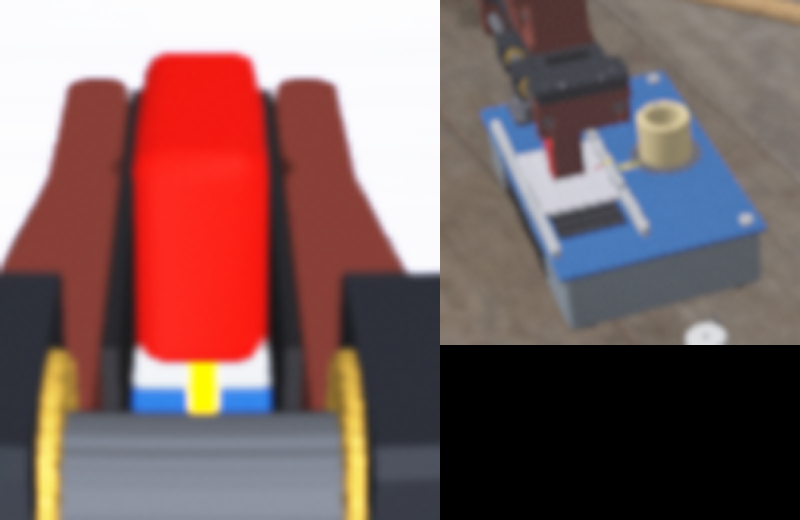

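The yellow line at crop (203,388) is in line with the middle of the grip. In the scene view the bush sits flat on the box top over the spigot, and the red pointer meets the yellow mark. TCP travel is 35.0 mm, so I'm handing in.

```bash
python3 -c "
from h import *
print(bot.hand_in())"
```

```text
the job is handed in; nothing more can be done
None
```

The bush is seated on the spigot and released, the fingers hold the shutter at the half-open mark (35.0 mm of travel), the pins were never touched, and I handed the job in at about 19.5 s of the 51 s allowed.

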